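# Crack the stuck lid of the size jar and hold it ajar

## Robot

A 6-joint arm with a two-finger parallel gripper is mounted at the origin on a cart in front of the work surface, level with it; the furniture and walls round the work are solid. World frame = base frame: x ahead of the robot, y to its left, z up, the work surface at z = 0. Lengths are in mm, angles in rad, forces in N, time in s.
With the tool pointing down it reaches from about 275 to 875 mm from the base axis. Payload 12.5 kg.
Tool frame: the origin (TCP) lies midway between the tips of the shut fingers; the grasp point (between the pads) lies 19 mm behind it; z points along the fingers, y is the direction in which the jaws open and shut (so a half turn about z gives the same grasp; the last joint's range is limited). The gripper opens to 85 mm and grips with 20 to 120 N. Pads are 22 mm wide; open, the fingers measure 114 mm over their backs; the gripper's body (76 mm by 85 mm) begins 54 mm behind the grasp point. The pads swing forward as they close: fully open they stand 13 mm farther back than shut.
Start: joints at [-0.085, 0.351, 1.652, -0, 1.139, -0.085], TCP at [549.986, 0.027, 204.49] pointing down, gripper open.
Joint ranges: [-2.75, 2.75], [-0.79, 2.1], [0.01, 2.65], [-1.57, 4.71], [0.07, 3.14], [-2.87, 2.87]. Speed limits (rad/s): [2.22, 2.22, 2.79, 3.14, 3.14, 3.14].

## Interface

Orientations are given as a 3x3 rotation matrix whose columns are the frame's x, y, z axes.
In Python, from rig import ctrl, optics gives the robot as it stands.
- The arm moves only by the tool step_arm, never from a script. Its argument "series" is one flat list of numbers, 7 for each row, row after row: the turn, a rotation vector about the tool's x, y, z in rad, then the shift along the tool's x, y, z in m, then the opening, from 0 (shut) to 1 (fully open). In form: [wx, wy, wz, x, y, z, claw, wx, wy, wz, x, y, z, claw, ...]. A call has exactly 8 rows; each row is the pose to reach, as a shift and turn from the pose measured when the call began, along the tool's axes at that moment; what a row does not reach only later rows make up. A row lasts 1/8 s, in which the tool goes at most 62.5 mm and 10.7 degrees, less where a joint would pass 70% of its speed; a pose out of reach is approached as far as the arm can. A call with a gripper value outside its range is refused whole. The fingers move at their own pace and stop on an object; "squeeze" is the grip in N (left out, the last holds). Time passes only in rows, so rows that repeat a pose let the fingers close, or fill a call up. It gives the time, the measured TCP pose, the force and the opening at its end, in the units of the state.
- ctrl.read_state(): the state, without advancing time (a new reading comes with each control period).
- optics.read_camera(name): name is "scene" or "side" or "wrist"; returns (picture, depth): 384x512x3 uint8, red, green, blue; 384x512 float32, mm along the optical axis (not along the pixel's ray), 0 where there is no reading.
- optics.camera_info(name): a dict with "fov_y" (degrees; the focal length in pixels is half the picture's height over the tangent of half this angle, whatever the lens; pixels are square), "cx", "cy" (the principal point, pixels), "D" ([k1, k2, p1, p2, k3] as OpenCV has them; the pictures are not rectified), "R" (3x3) and "t" (3): a world point X has camera coordinates R X + t. Camera axes: x right, y down, z forward; pixel columns grow to the right and rows downward; lengths in mm; the calibration is good to about 2 mm. A picture is of the moment at which its call begins: read the wrist's pose just before it. camera_info takes no time and is no camera call; for the wrist camera it gives the pose at the moment of the call.
- ctrl.hand_in(): hands the job in, once; it reports no verdict.
The state is a dict: "t": time; "joint_pos": joint angles; "joint_velocities": joint speeds; "tau": joint torques, N m; "ee_pos": TCP position; "ee_rot": TCP orientation; "wrist_force": force on the tool from outside, world axes, zero at the start; "moment": the same for the moment, N m; "gripper_width": opening from 0.0 (shut) to 1.0 (fully open).
Only numpy, scipy, OpenCV 4.12 (cv2) and the standard library are available. Lean on these libraries where they do the work, as an engineer would, in place of code of your own. Each camera call takes 0.05 s, during which the arm holds its last target. There are 200 camera calls.

## Task

The white size jar has gone stuck shut while standing on the banding wheel, which spins freely under it, so it cannot be opened there: lift it off, stand it on the bare front of the grey jar dock and slide it all the way in, so that its foot is held down under the steel lips. Then pull its red lift tab up until the sticky seal lets go, without letting the lid fly wide open, and finish holding the lid by its tab about 15 mm (a finger's width) open so that the pent-up gas can escape: do not let go at the end. Keep the lid shut until the jar is home in the dock, keep the jar upright and leave the other bottles and jars standing where they are (the red-topped dropper bottle may turn with the wheel).

Things in the scene. Friction and masses are not known exactly. Their poses are not given: they have to be found in the camera images.
- jar_center (a point): white glazed jar with a blue band, on the banding wheel; 70 mm high, about 0.45 kg. Point on its axis, 35 mm above its underside. Steel foot flange 66 mm across, 5 mm thick; body 52 mm across, bare from 9 to 50 mm up; steel lid 50 mm across. Local z up; red tab towards local -x, hinge towards +x (any yaw), so the body is gripped across local y (52 mm)
- lift_tab: red block fixed to the lid and sticking out from its edge, 30 mm long (local x) x 14 wide (local y) x 14 high (local z); point at its centre: with the lid shut at jar-local x = -41 mm, y = 0, 67.5 mm above the jar's underside. Free air below and on both sides, so it can be pinched across its 14 mm from above
- jar_lid (a joint): angle of the jar's lid, rad: 0 shut, grows as it opens, to 0.7. Hinge pin along jar-local y, 72.5 mm behind and 5 mm below the tab's centre, so at 0.21 rad the tab is 15 mm up. The rubber seal resists: about 8 to 9 N up at the tab to start it, less and less up to 0.07 rad, then the lid swings freely; let go, it falls shut and seals again
- jar_dock: grey dock plate fixed to the bench, 156 x 100 x 4 mm; origin near its middle, at bench level. Local +x is the way in. Flared cheeks 15.5 mm high lead into a slot 70 mm wide and 7.6 mm high for the jar's foot, under steel lips whose tops are 15.5 mm above the bench; the lips begin at local x = +6 mm and leave 57 mm between them for the jar's body
- dock_front (a point): point on the plate's bare front, 4 mm above the bench, at dock-local x = -36 mm, y = 0: stand the jar here (its axis over this point) before sliding it in; axes as the dock's
- dock_home (a point): point on the plate, 4 mm above the bench, at dock-local x = +30 mm, y = 0: the jar's axis when its foot meets the stop, fully home; axes as the dock's
- banding_wheel: potter's banding wheel: dark iron foot fixed to the bench, aluminium head 200 mm across that spins freely about its vertical axis; origin on that axis at bench level; top of the head 45 mm above the bench
- dropper_red: amber dropper bottle with a red rubber bulb, 33 x 34 x 96 mm, standing on the wheel head beside the jar; origin at its underside. It may ride round with the wheel
- dropper_left: amber dropper bottle, 34 x 34 x 92 mm, at the left side of the bench, to be left alone; origin at its underside
- gall_bottle: white plastic bottle with a ribbed cap, 48 x 49 x 125 mm, at the left side of the bench, to be left alone; origin at its underside
- dropper_right: amber dropper bottle, 33 x 34 x 96 mm, at the right side of the bench, to be left alone; origin at its underside
- lilac_bottle: lilac plastic bottle, 62 x 62 x 116 mm, at the back, to be left alone; origin at its underside
- small_jar: small glass jar with a black label, 58 x 59 x 68 mm, at the back, to be left alone; origin at its underside
Mind the look-alikes: they are no part of the job. Leave any green look-alike of the part that bears jar_center alone.

How it is judged (in metres and radians):
On the way, in this order (a step that is already met when the one before it is completed fails the run):
1. the jar is lifted clear of the wheel head with its lid shut (z of jar_center in the frame of banding_wheel above 0.088 m and value of joint jar_lid below 0.04 rad), for 0.1 s.
2. the jar is home in the dock, upright, foot under the lips, lid shut (x of jar_center in the frame of jar_dock above 0.024 m and y of jar_center in the frame of jar_dock between -0.006 and 0.006 m and z of jar_center in the frame of jar_dock below 0.045 m and angle between jar_center's own z axis and vertical below 0.12 rad and value of joint jar_lid below 0.04 rad), for 0.2 s.
3. the seal has let go: the lid is open past the seal with the jar still home (value of joint jar_lid above 0.1 rad and x of jar_center in the frame of jar_dock above 0.02 m), for 0.1 s.
At the end, for the whole second after the job is handed in: the jar stands upright (within 7 degrees) in the dock, foot under the lips and within 10 mm of the stop; the fingers hold the red tab and keep the lid between 0.12 and 0.32 rad open (9 to 23 mm at the tab); the red dropper bottle stands (value of joint jar_lid between 0.12 and 0.32 rad and contact force between the fingers and lift_tab above 0.3 N and x of jar_center in the frame of jar_dock above 0.02 m and y of jar_center in the frame of jar_dock between -0.006 and 0.006 m and z of jar_center in the frame of jar_dock below 0.045 m and angle between jar_center's own z axis and vertical below 0.12 rad and angle between dropper_red's own z axis and vertical below 0.3 rad); the arm keeps its last pose, push and grip.
It fails at once if the lid was opened before the jar was home in the dock (value of joint jar_lid above 0.06 rad and (x of jar_center in the frame of jar_dock below 0.018 m or z of jar_center in the frame of jar_dock above 0.047 m)).
It fails at once if the lid flew wide open (value of joint jar_lid above 0.55 rad).
It fails at once if the jar was tipped (angle between jar_center's own z axis and vertical above 0.5 rad).
It fails at once if another bottle was knocked over or pushed away (angle between dropper_red's own z axis and vertical above 0.6 rad or distance of any of dropper_left, gall_bottle, dropper_right, lilac_bottle, small_jar from where it was at the start of the episode above 0.03 m).
It also fails if it takes over 58 s, if anything falls off the work surface, if the arm or the gripper's body presses on something with over 40 N, if the wrist force passes 120 N, or if a joint passes its speed limit or range.

## Working session

There is one attempt and no reset: what is moved stays moved. The work goes in short steps, Python scripts to look and compute and a tool call to move; the robot and the scene stay as the last step left them, time stands still between calls to the robot, and variables do not carry over. Pictures are saved under pics/ and viewed, about 8 in all and at most 12, crops included, and the job is handed in when it is done.

Besides the shell and the picture viewer there is one more tool, called after "Emit:" as a command line: name --argument value ..., lists and objects as JSON in quotes. step_arm: Moves the arm, as the interface text tells. Its arguments: {"type":"object","properties":{"series":{"type":"array","items":{"type":"number"}},"squeeze":{"type":"number"}},"required":["series"]}

```bash
ls; mkdir -p pics; cat > h.py <<'E'
import numpy as np, cv2
from rig import ctrl, optics
def K(i):
    f=192/np.tan(np.radians(i["fov_y"])/2); return np.array([[f,0,i["cx"]],[0,f,i["cy"]],[0,0,1.]])
def cast(i,uv,z):
    """pixels -> world points on plane z"""
    n=cv2.undistortPoints(np.float64(uv).reshape(-1,1,2),K(i),np.array(i["D"])).reshape(-1,2)
    R=np.array(i["R"]);t=np.array(i["t"]); d=np.c_[n,np.ones(len(n))]@R; c=-R.T@t
    return c+d*((z-c[2])/d[:,2])[:,None]
def proj(i,X):
    return cv2.projectPoints(np.float64(X).reshape(-1,1,3),cv2.Rodrigues(np.array(i["R"]))[0],np.array(i["t"],float),K(i),np.array(i["D"]))[0].reshape(-1,2)
def cloud(i,dep):
    v,u=np.mgrid[0:384,0:512]
    n=cv2.undistortPoints(np.float64(np.c_[u.ravel(),v.ravel()]).reshape(-1,1,2),K(i),np.array(i["D"])).reshape(-1,2)
    R=np.array(i["R"]);t=np.array(i["t"])
    return ((np.c_[n,np.ones(len(n))]*dep.reshape(-1,1)-t)@R).reshape(384,512,3)
def snap(name,fn):
    i=optics.camera_info(name); p,d=optics.read_camera(name); np.savez(f"{fn}.npz",p=p,d=d,i=np.array(i,dtype=object))
    return i,p,d
def load(fn):
    z=np.load(f"{fn}.npz",allow_pickle=True); return z["i"].item(),z["p"],z["d"]
E
python3 - <<'E'
from h import *
a=[snap(n,n)[1] for n in("scene","side")]
cv2.imwrite("pics/a.png",cv2.cvtColor(cv2.resize(a[0],(800,600)),cv2.COLOR_RGB2BGR))
cv2.imwrite("pics/b.png",cv2.cvtColor(cv2.resize(a[1],(800,600)),cv2.COLOR_RGB2BGR))
for n in("scene","side"):
  i=optics.camera_info(n);print(n,-np.array(i["R"]).T@i["t"],np.array(i["R"])[2],i["fov_y"])
print(ctrl.read_state())
E
```

```text
pics
scene [ -30.94628893 -631.6862447   730.77094685] [ 0.53282774  0.59992251 -0.59681453] 54.252757250852575
side [409.61236945 801.23572594 811.85953867] [ 0.08812859 -0.7440544  -0.66228121] 57.55140886853028
{'t': 0.1, 'joint_pos': array([-8.46042317e-02,  3.51220302e-01,  1.65233128e+00,  6.40945818e-06,
        1.13912277e+00, -8.46438395e-02]), 'joint_velocities': array([ 0.00099137, -0.00179741, -0.00097777, -0.00044188,  0.00112976,
        0.00126413]), 'tau': array([ 7.48983075e-04, -5.06837368e+01, -2.91875267e+01, -4.43532826e-05,
        2.64409253e-03,  5.99887670e-06]), 'ee_pos': array([5.49679884e+02, 5.21001380e-02, 2.04002446e+02]), 'ee_rot': array([[-3.68705989e-05,  9.99999419e-01, -1.07733474e-03],
       [ 9.99999995e-01,  3.69753453e-05,  9.72075708e-05],
       [ 9.72473492e-05, -1.07733115e-03, -9.99999415e-01]]), 'wrist_force': array([-0.24832743,  0.03233255, -0.22127733]), 'moment': array([ 0.03563069, -0.04346178, -0.04113799]), 'gripper_width': 1.003387803581112}
```

View pics/a.png

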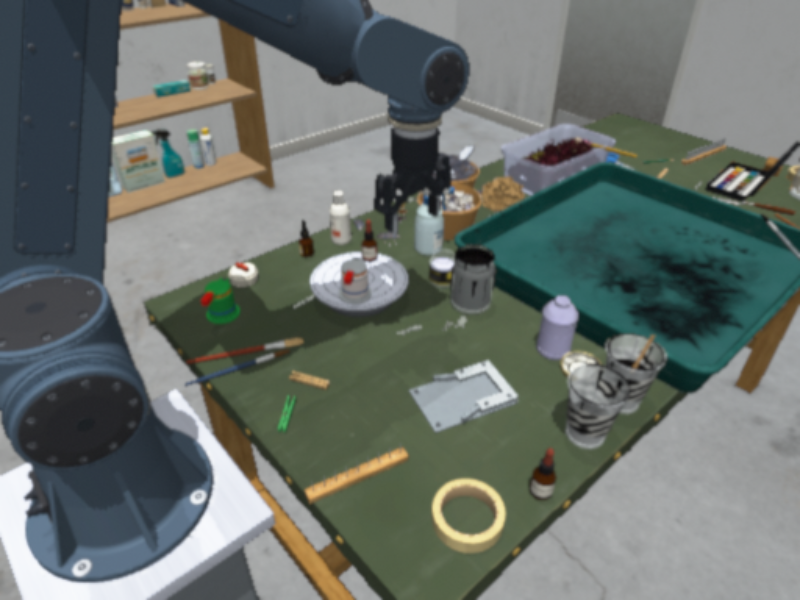

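View pics/b.png

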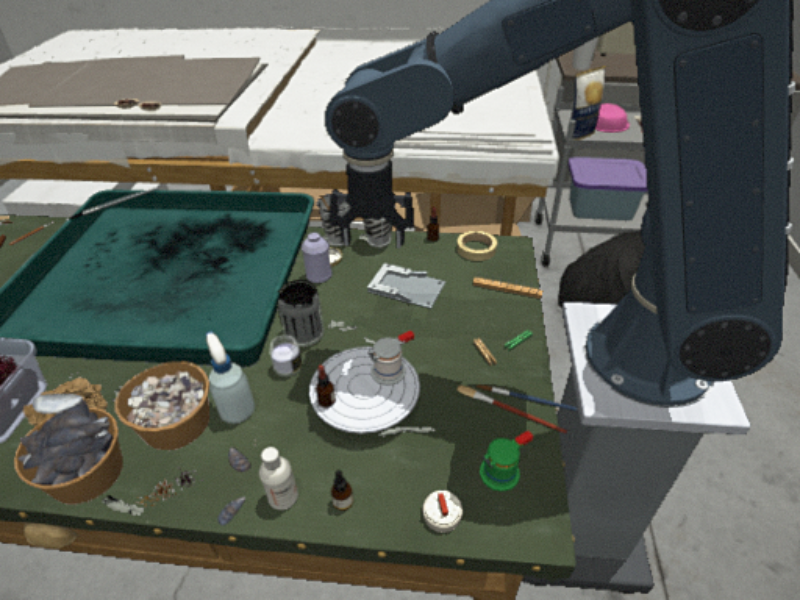

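The side view shows the white jar at about (388,358) in the 800×600 picture, with its red tab at (406,337), on the wheel. The dock is at (407,285).

Things that could be mistaken for the jar:
- Green look-alike at (503,460) in the side view and (220,300) in the scene view.
- Flat white pot with a red mark at (442,510) in the side view and (242,272) in the scene view.
- Red dropper bottle at (325,387) in the side view.

I choose the white jar on the wheel, at (354,280) in the scene view.

```bash
python3 - <<'E'
from h import *
for n,seeds in(("side",dict(tab=(406,337),wheel=(365,388),jar=(388,358))),("scene",dict(tab=(348,279),jar=(354,280)))):
  i,p,d=load(n); c=cloud(i,d)
  hsv=cv2.cvtColor(p,cv2.COLOR_RGB2HSV); H,S,V=cv2.split(hsv)
  red=(((H<8)|(H>172))&(S>150)&(V>90)).astype(np.uint8)
  nn,l,st,ce=cv2.connectedComponentsWithStats(red)
  for k in range(1,nn):
    m=l==k
    if st[k,4]>8: print(n,ce[k].round(1),st[k,4],np.median(c[m],0).round(0),'ray z112.5',cast(i,[ce[k]],112.5)[0].round(1))
  x,y,z=c[...,0],c[...,1],c[...,2]
  # wheel head: points at z~45
  w=(abs(z-45)<5)&(x>350)&(x<900)&(abs(y)<400)&(S<60)&(d>0); P=c[w]; 
  (cx,cy),r=cv2.minEnclosingCircle(P[:,:2].astype(np.float32)); print('wheel',w.sum(),cx,cy,r,np.median(P[:,2]))
  j=(z>75)&(z<116)&(np.hypot(x-cx,y-cy)<100)&(S<70)&(d>0); print('jar pts',j.sum(),c[j].min(0),c[j].max(0),np.median(c[j],0))
  lid=j&(z>109); print('lid',lid.sum(),cv2.minEnclosingCircle(c[lid][:,:2].astype(np.float32)), np.median(c[lid][:,2]))
  q=(S<45)&(V>100)&(z<20)&(z>-3)&(y<-60)&(y>-400)&(x>350)&(x<650); 
  nn,l,st,ce=cv2.connectedComponentsWithStats(cv2.morphologyEx(q.astype(np.uint8),cv2.MORPH_CLOSE,np.ones((3,3))))
  for k in range(1,nn):
    if st[k,4]>300:
      m=(l==k); P=c[m&q]; print('dock',st[k],cv2.minAreaRect(P[:,:2].astype(np.float32)),np.percentile(P[:,2],[5,50,95]))
i,p,d=load("side")
crop=np.hstack([cv2.resize(p[175:275,190:280],(360,400),interpolation=2),cv2.resize(p[160:200,230:290],(420,280),interpolation=2)[:, :].copy() if 0 else cv2.resize(p[155:205,225:297],(440,400),interpolation=2)])
cv2.imwrite("pics/c.png",crop[...,::-1])
E
```

```text
side [259.9 214.8] 47 [479. 102. 117.] ray z112.5 [479.6  97.2 112.5]
side [337.2 265.6] 62 [250. 177.   7.] ray z112.5 [273.8 257.6 112.5]
side [335.3 279.8] 62 [272. 271.  72.] ray z112.5 [281.3 299.9 112.5]
side [283.1 322.2] 39 [399. 379.  37.] ray z112.5 [399.7 419.4 112.5]
wheel 2769 609.8065795898438 20.273822784423828 376.52972412109375 43.61082569280472
jar pts 210 [666.37332323 -36.75581364  75.33072746] [708.76581762  40.39690917 115.8883277 ] [684.78460217  24.36808126  93.0745084 ]
lid 29 ((696.7042846679688, -1.31524658203125), 36.959632873535156) 113.3198297647663
dock [235 168  51  29 836] ((507.2859191894531, -190.49005126953125), (127.4684829711914, 167.11865234375), 72.85223388671875) [-0.80010946  3.10687669 15.28502415]
scene [154.1 170. ] 10 [399. 374.  36.] ray z112.5 [351.4 260.  112.5]
scene [222.5 177. ] 33 [479.  93. 117.] ray z112.5 [483.2  99.3 112.5]
scene [131.5 191.3] 47 [273. 263.  71.] ray z112.5 [253.1 206.5 112.5]
scene [158.  223.6] 21 [289. 156.   8.] ray z112.5 [242.4  42.  112.5]
scene [136.  228.2] 42 [232. 181.   6.] ray z112.5 [193.6  61.8 112.5]
scene [351.3 291.9] 23 [ 455. -387.   86.] ray z112.5 [ 435.2 -396.8  112.5]
wheel 1737 658.1273193359375 -11.067049026489258 393.3031921386719 43.855876056753786
jar pts 533 [666.32881141 -51.89876834  75.09262138] [748.15265225  29.48939521 115.99554534] [701.34618873 -13.53764489  95.69368346]
lid 116 ((710.08251953125, -6.9641804695129395), 39.73556137084961) 112.7929526146218
dock [ 261  230   71   48 1996] ((517.228759765625, -174.09771728515625), (125.43809509277344, 172.014892578125), 73.16376495361328) [-0.39257825  3.61360987 15.6931908 ]
```

View pics/c.png

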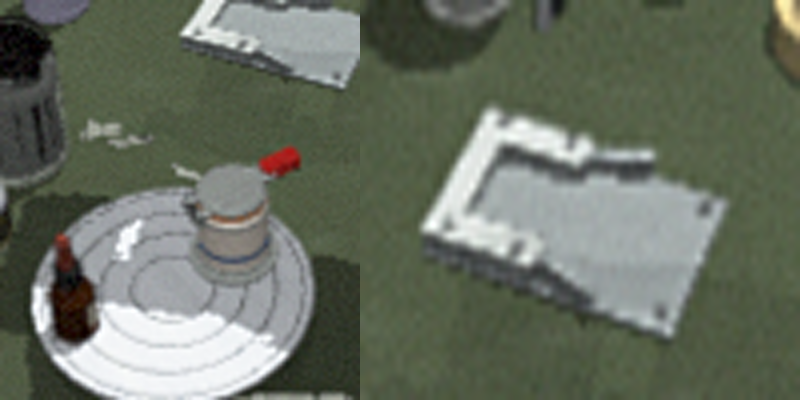

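The crop shows the white jar with its tab at crop (280,160), dropper at (72,300). The dock's open front is at right, with corners at crop (727,203) and (672,337), and its back corners are at (492,108) and (425,235).

```bash
python3 - <<'E'
from h import *
I={n:load(n)[0] for n in("side","scene")}
def ray(i,uv):
  a=cast(i,[uv],0)[0];b=cast(i,[uv],200)[0];return a,(b-a)/np.linalg.norm(b-a)
def tri(u1,u2):
  a,d=ray(I["side"],u1);b,e=ray(I["scene"],u2)
  s=np.linalg.lstsq(np.c_[d,-e],b-a,rcond=None)[0];p,q=a+d*s[0],b+e*s[1];return ((p+q)/2).round(1),np.linalg.norm(p-q).round(1)
print('tab',tri((259.9,214.8),(222.5,177)))
cr=lambda x,y:(225+(x-360)*72/440-.4,155+y/8-.4)
F=cast(I["side"],[cr(727,203),cr(672,337)],4);B=cast(I["side"],[cr(492,108),cr(425,235)],15.5)
print(F.round(1),B.round(1)); f=F.mean(0);b=B.mean(0);v=(b-f)[:2];print('len',np.hypot(*v),'w',np.linalg.norm(F[0]-F[1]),np.linalg.norm(B[0]-B[1]),'yaw',np.degrees(np.arctan2(v[1],v[0])),np.degrees([np.arctan2(*(F[0]-F[1])[:2]),np.arctan2(*(B[0]-B[1])[:2])]),'mid',(f+b)/2)
for n in I:
  i,p,d=load(n);c=cloud(i,d);S=cv2.cvtColor(p,cv2.COLOR_RGB2HSV)[...,1];x,y,z=c[...,0],c[...,1],c[...,2]
  near=np.hypot(x-515,y-85)<75
  lid=near&(z>107)&(z<120)&(S<80);P=c[lid]; print(n,'lid',lid.sum(),P.mean(0).round(1),np.percentile(P,[3,97],axis=0).round(0).tolist())
  w=(np.hypot(x-540,y-90)<160)&(abs(z-45)<6)&(S<70);P=c[w];print('wheel',w.sum(),cv2.minEnclosingCircle(P[:,:2].astype(np.float32)),np.median(P[:,2]))
  dk=(np.hypot(x-510,y+180)<130)&(z>12)&(z<20)&(S<45);print('lips',dk.sum(),cv2.minAreaRect(c[dk][:,:2].astype(np.float32)))
E
```

```text
tab (array([480.5,  97.6, 113.8]), np.float64(2.6))
[[ 416.6 -200.4    4. ]
 [ 444.  -105.4    4. ]] [[ 563.7 -245.3   15.5]
 [ 591.4 -148.7   15.5]]
len 153.7453984747652 w 98.81653351500356 100.4869201557052 yaw -16.688728033724217 [-163.86947045 -163.9900801 ] mid [ 503.9165946  -174.96644905    9.75      ]
side lid 214 [513.1 129.8 111.9] [[490.0, 105.0, 108.0], [538.0, 150.0, 115.0]]
wheel 2291 ((577.3450927734375, 118.64334106445312), 151.7542724609375) 43.559794254703256
lips 185 ((529.6484375, -183.9737091064453), (104.50872802734375, 108.00051879882812), 72.62601470947266)
scene lid 131 [514.8 121.  112. ] [[492.0, 99.0, 109.0], [538.0, 143.0, 115.0]]
wheel 1346 ((577.7791137695312, 115.5050277709961), 151.08377075195312) 43.68291008242909
lips 459 ((530.1538696289062, -187.98971557617188), (103.69525146484375, 110.3948745727539), 74.55274963378906)
```

Lid centre is about (514,124) and the tab about (480,98), 42.6 mm apart against 41 expected. The dock's size checks out at 154 × 99 mm, yaw about -16.3°. Next I move above the jar, turning the jaws across its local y.

Emit:
step_arm --series '[0, 0, 0.15, 0.02, -0.006, -0.003, 1, 0, 0, 0.3, 0.04, -0.012, -0.006, 1, 0, 0, 0.45, 0.06, -0.018, -0.01, 1, 0, 0, 0.6, 0.08, -0.024, -0.013, 1, 0, 0, 0.75, 0.1, -0.03, -0.016, 1, 0, 0, 0.9, 0.124, -0.036, -0.02, 1, 0, 0, 0.91, 0.124, -0.036, -0.02, 1, 0, 0, 0.91, 0.124, -0.036, -0.02, 1]'

```text
t: 1.1
ee_pos: [513.7, 123.6, 223.8]
ee_rot: [[0.788, 0.616, -0.001], [0.616, -0.788, -0.0], [-0.001, -0.001, -1.0]]
wrist_force: [0.8, -0.1, -0.7]
gripper_width: 0.999
```

```bash
python3 - <<'E'
from h import *
s=ctrl.read_state();print(s['ee_pos'],s['ee_rot'].round(3).tolist(),s['joint_pos'].round(2))
i,p,d=snap("wrist","w1"); cv2.imwrite("pics/d.png",p[...,::-1])
print(-np.array(i["R"]).T@i["t"],i["R"][2])
c=cloud(i,d);hsv=cv2.cvtColor(p,cv2.COLOR_RGB2HSV);H,S,V=cv2.split(hsv);z=c[...,2]
near=np.hypot(c[...,0]-514,c[...,1]-124)<70
lid=near&(z>109)&(z<117)&(S<70);P=c[lid];print('lid',lid.sum(),P.mean(0).round(1),cv2.minEnclosingCircle(P[:,:2].astype(np.float32)))
r=near&((H<8)|(H>172))&(S>150)&(V>70)&(z>100);P=c[r];print('tab',r.sum(),P.mean(0).round(1),cv2.minAreaRect(P[P[:,2]>116][:,:2].astype(np.float32)),np.percentile(P[:,2],[5,50,95]))
E
```

```text
[513.71932982 123.57114164 223.80193671] [[0.788, 0.616, -0.001], [0.616, -0.788, -0.0], [-0.001, -0.001, -1.0]] [0.15 0.29 1.68 0.   1.17 1.06]
[575.25699328 171.19620444 392.30574273] [-0.23848332 -0.18509554 -0.9533443 ]
lid 2707 [516.5 126.7 112.7] ((511.2253723144531, 122.28881072998047), 38.773353576660156)
tab 465 [483.9  99.9 118.1] ((483.5950012207031, 99.3913345336914), (29.160472869873047, 13.513178825378418), 37.613224029541016) [116.08025683 118.24008958 119.46594933]
```

View pics/d.png

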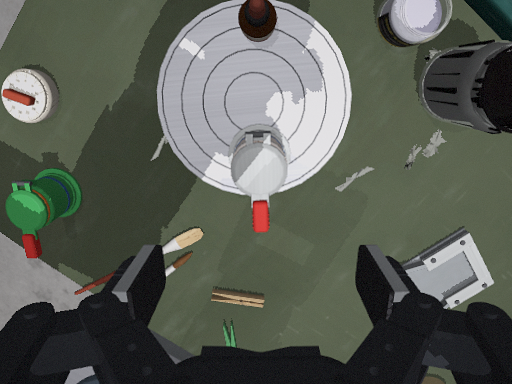

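The wrist view shows the jar at (259,165) with its tab at (261,215), aligned with the jaws, and the dropper clear at (258,15). From the tab rectangle the jar axis is about (516,125), so I correct by 2.7 mm and descend.

Emit:
step_arm --series '[0, 0, 0, 0.0027, 0, 0.03, 1, 0, 0, 0, 0.0027, 0, 0.06, 1, 0, 0, 0, 0.0027, 0, 0.09, 1, 0, 0, 0, 0.0027, 0, 0.115, 1, 0, 0, 0, 0.0027, 0, 0.135, 1, 0, 0, 0, 0.0027, 0, 0.15, 1, 0, 0, 0, 0.0027, 0, 0.164, 1, 0, 0, 0, 0.0027, 0, 0.164, 1]' --squeeze 40

```text
t: 2.15
ee_pos: [515.2, 124.8, 59.0]
ee_rot: [[0.788, 0.615, -0.003], [0.615, -0.788, -0.0], [-0.003, -0.001, -1.0]]
wrist_force: [-0.6, -0.3, 0.5]
gripper_width: 1.001
```

Emit:
step_arm --series '[0, 0, 0, 0, 0, 0, 0.3, 0, 0, 0, 0, 0, 0, 0.3, 0, 0, 0, 0, 0, 0, 0.3, 0, 0, 0, 0, 0, 0, 0.3, 0, 0, 0, 0, 0, 0, 0.3, 0, 0, 0, 0, 0, 0, 0.3, 0, 0, 0, 0, 0, 0, 0.3, 0, 0, 0, 0, 0, 0, 0.3]' --squeeze 40

```text
t: 3.15
ee_pos: [515.8, 124.9, 60.0]
ee_rot: [[0.788, 0.615, -0.001], [0.615, -0.788, -0.0], [-0.001, -0.001, -1.0]]
wrist_force: [-1.3, -0.7, 5.5]
gripper_width: 0.59
```

Emit:
step_arm --series '[0, 0, 0, 0, 0, -0.003, 0.3, 0, 0, 0, 0, 0, -0.008, 0.3, 0, 0, 0, 0, 0, -0.015, 0.3, 0, 0, 0, 0, 0, -0.025, 0.3, 0, 0, 0, 0, 0, -0.04, 0.3, 0, 0, 0, 0, 0, -0.055, 0.3, 0, 0, 0, 0, 0, -0.07, 0.3, 0, 0, 0, 0, 0, -0.07, 0.3]'

```text
t: 4.15
ee_pos: [516.6, 125.0, 131.4]
ee_rot: [[0.788, 0.616, 0.001], [0.616, -0.788, 0.0], [0.001, 0.001, -1.0]]
wrist_force: [-0.4, -0.7, -5.4]
gripper_width: 0.589
```

Emit:
step_arm --series '[0, 0, 0.06, -0.015, 0.014, 0, 0.3, 0, 0, 0.2, -0.045, 0.042, 0, 0.3, 0, 0, 0.36, -0.082, 0.077, 0, 0.3, 0, 0, 0.52, -0.12, 0.112, 0, 0.3, 0, 0, 0.68, -0.158, 0.147, 0, 0.3, 0, 0, 0.84, -0.192, 0.178, 0, 0.3, 0, 0, 0.93, -0.21, 0.195, 0, 0.3, 0, 0, 0.947, -0.216, 0.2006, 0, 0.3]'

```text
t: 5.15
ee_pos: [468.8, -167.7, 130.8]
ee_rot: [[0.959, -0.284, 0.0], [-0.284, -0.959, 0.0], [0.0, -0.0, -1.0]]
wrist_force: [1.4, 0.2, -5.1]
gripper_width: 0.585
```

```bash
python3 - <<'E'
from h import *
s=ctrl.read_state();print(s['ee_pos'],s['ee_rot'].round(3).tolist(),s['joint_pos'].round(2),s['wrist_force'])
i,p,d=snap("wrist","w2"); cv2.imwrite("pics/e.png",p[...,::-1])
c=cloud(i,d);hsv=cv2.cvtColor(p,cv2.COLOR_RGB2HSV);H,S,V=cv2.split(hsv);z=c[...,2]
near=np.hypot(c[...,0]-505,c[...,1]+177)<110
for nm,m in(('lips',near&(abs(z-15)<4)&(S<50)),('plate',near&(abs(z-4)<3)&(S<50)&(V>110))):
  P=c[m];print(nm,m.sum(),P[:,2].mean(),cv2.minAreaRect(P[:,:2].astype(np.float32)))
E
```

```text
[ 468.80456105 -167.70126338  130.83878401] [[0.959, -0.284, 0.0], [-0.284, -0.959, 0.0], [0.0, -0.0, -1.0]] [-0.44  0.35  1.86  0.    0.93  1.42] [ 1.3811219   0.22230653 -5.10316499]
lips 6467 14.782494129567786 ((530.9627685546875, -186.1365966796875), (105.25093841552734, 108.41477966308594), 72.98584747314453)
plate 10417 3.1669595065018865 ((503.7401123046875, -195.44012451171875), (181.6215362548828, 202.59332275390625), 79.36026763916016)
```

View pics/e.png

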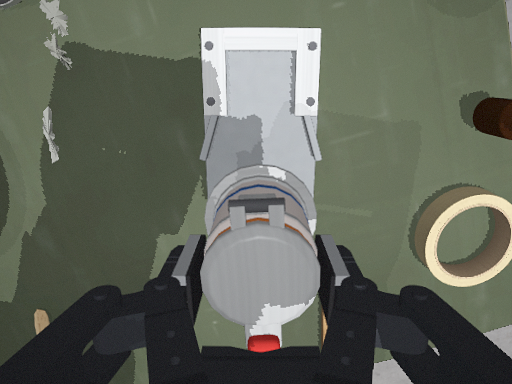

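The dock lies straight ahead. Its lip holes are at (208,46), (312,46), (211,101) and (311,101), and its back edge is at row 28. The jar is upright in the jaws.

```bash
python3 - <<'E'
from h import *
i,p,d=load("w2")
h=cast(i,[(208.5,46),(312,46),(211,101.5),(311,101.5),(202,28),(321,28)],15.5)
print(h.round(1)); m=[(h[k]+h[k+1])/2 for k in(0,2,4)]; print(np.round(m,1))
v=(h[0]-h[2]+h[1]-h[3])[:2];w=(h[0]+h[2]-h[1]-h[3])[:2];e=(h[4]-h[5])[:2]
print('yaw',np.degrees(np.arctan2(v[1],v[0])),np.degrees(np.arctan2(-w[0],w[1])),np.degrees(np.arctan2(-e[0],e[1])),np.hypot(*e))
for yaw in(-16,-16.5,-17):
  u=np.array([np.cos(np.radians(yaw)),np.sin(np.radians(yaw))]);o=m[2][:2]-78*u
  n=np.array([-u[1],u[0]]);R=np.array([[.959,-.284],[-.284,-.959]])
  print(yaw,'o',o.round(1),'front',(o-36*u).round(1),'home',(o+30*u).round(1),'lat of holes',[(q[:2]-o)@n for q in m], 'tool shift', R.T@(o-36*u-[468.8,-167.7]))
# jar lid in the hand
c=cloud(i,d);z=c[...,2];S=cv2.cvtColor(p,cv2.COLOR_RGB2HSV)[...,1]
L=(np.hypot(c[...,0]-469,c[...,1]+168)<40)&(z>180)&(z<192)&(S<70);print('lid',L.sum(),c[L].mean(0),np.percentile(z[L],[5,95]))
E
```

```text
[[ 580.9 -157.3   15.5]
 [ 557.3 -236.8   15.5]
 [ 538.7 -145.3   15.5]
 [ 515.1 -225.    15.5]
 [ 595.4 -156.7   15.5]
 [ 568.6 -247.1   15.5]]
[[ 569.1 -197.    15.5]
 [ 526.9 -185.2   15.5]
 [ 582.  -201.9   15.5]]
yaw -15.701417985299004 -16.5224411784714 -16.510218967344034 94.27355362137415
-16 o [ 507.  -180.4] front [ 472.4 -170.5] home [ 535.9 -188.7] lat of holes [np.float64(1.1198393916057423), np.float64(0.8912923742333634), np.float64(-3.552713678800501e-15)] tool shift [4.27601871 1.63784001]
-16.5 o [ 507.2 -179.8] front [ 472.7 -169.5] home [ 536.  -188.3] lat of holes [np.float64(0.9998744252768113), np.float64(0.38862376247706365), np.float64(3.552713678800501e-15)] tool shift [4.27174277 0.64284706]
-17 o [ 507.4 -179.1] front [ 473.  -168.6] home [ 536.1 -187.9] lat of holes [np.float64(0.8798333146392281), np.float64(-0.11407444448335102), np.float64(1.7763568394002505e-14)] tool shift [ 4.27614985 -0.35214531]
lid 12449 [ 472.77098703 -168.35584578  183.90419596] [180.68045692 187.28890546]
```

Lateral and yaw errors are within about 1 mm and 1°. I lower the jar onto the bare front.

Emit:
step_arm --series '[0, 0, 0, 0.002, 0, 0.025, 0.3, 0, 0, 0, 0.002, 0, 0.055, 0.3, 0, 0, 0, 0.002, 0, 0.08, 0.3, 0, 0, 0, 0.002, 0, 0.095, 0.3, 0, 0, 0, 0.002, 0, 0.103, 0.3, 0, 0, 0, 0.002, 0, 0.107, 0.3, 0, 0, 0, 0.002, 0, 0.109, 0.3, 0, 0, 0, 0.002, 0, 0.109, 0.3]'

```text
t: 6.2
ee_pos: [471.2, -168.3, 22.3]
ee_rot: [[0.959, -0.283, 0.001], [-0.283, -0.959, -0.0], [0.001, -0.0, -1.0]]
wrist_force: [0.6, -0.3, -4.0]
gripper_width: 0.592
```

Emit:
step_arm --series '[0, 0, 0, 0, 0, 0.0005, 0.3, 0, 0, 0, 0, 0, 0.001, 0.3, 0, 0, 0, 0, 0, 0.0015, 0.3, 0, 0, 0, 0, 0, 0.002, 0.3, 0, 0, 0, 0, 0, 0.0025, 0.3, 0, 0, 0, 0, 0, 0.003, 0.3, 0, 0, 0, 0, 0, 0.003, 0.3, 0, 0, 0, 0, 0, 0.003, 0.3]'

```text
t: 7.2
ee_pos: [471.2, -168.3, 19.2]
ee_rot: [[0.959, -0.283, 0.001], [-0.283, -0.959, -0.0], [0.001, -0.0, -1.0]]
wrist_force: [-0.3, -0.4, -5.1]
gripper_width: 0.589
```

Emit:
step_arm --series '[0, 0, 0, 0, 0, 0.0005, 0.3, 0, 0, 0, 0, 0, 0.001, 0.3, 0, 0, 0, 0, 0, 0.0013, 0.3, 0, 0, 0, 0, 0, 0.0016, 0.3, 0, 0, 0, 0, 0, 0.0019, 0.3, 0, 0, 0, 0, 0, 0.0022, 0.3, 0, 0, 0, 0, 0, 0.0022, 0.3, 0, 0, 0, 0, 0, 0.0022, 0.3]'

```text
t: 8.2
ee_pos: [471.5, -168.4, 18.8]
ee_rot: [[0.959, -0.283, 0.002], [-0.283, -0.959, -0.0], [0.002, 0.0, -1.0]]
wrist_force: [-8.7, 3.5, 26.0]
gripper_width: 0.588
```

Emit:
step_arm --series '[0, 0, 0, 0, 0, -0.0005, 0.3, 0, 0, 0, 0.004, 0, -0.0005, 0.3, 0, 0, 0, 0.009, 0, -0.0005, 0.3, 0, 0, 0, 0.014, 0, -0.0005, 0.3, 0, 0, 0, 0.019, 0, -0.0005, 0.3, 0, 0, 0, 0.024, 0, -0.0005, 0.3, 0, 0, 0, 0.028, 0, -0.0005, 0.3, 0, 0, 0, 0.03, 0, -0.0005, 0.3]'

```text
t: 9.2
ee_pos: [500.5, -177.0, 19.4]
ee_rot: [[0.959, -0.283, 0.002], [-0.283, -0.959, -0.001], [0.002, 0.0, -1.0]]
wrist_force: [-1.4, -0.3, -4.4]
gripper_width: 0.585
```

Emit:
step_arm --series '[0, 0, 0, 0.004, 0, 0, 0.3, 0, 0, 0, 0.009, 0, 0, 0.3, 0, 0, 0, 0.014, 0, 0, 0.3, 0, 0, 0, 0.019, 0, 0, 0.3, 0, 0, 0, 0.024, 0, 0, 0.3, 0, 0, 0, 0.027, 0, 0, 0.3, 0, 0, 0, 0.03, 0, 0, 0.3, 0, 0, 0, 0.03, 0, 0, 0.3]'

```text
t: 10.2
ee_pos: [529.4, -185.5, 19.4]
ee_rot: [[0.959, -0.283, 0.002], [-0.283, -0.959, -0.001], [0.002, 0.0, -1.0]]
wrist_force: [-0.0, -0.2, -5.0]
gripper_width: 0.589
```

Emit:
step_arm --series '[0, 0, 0, 0.001, 0, 0, 0.3, 0, 0, 0, 0.002, 0, 0, 0.3, 0, 0, 0, 0.003, 0, 0, 0.3, 0, 0, 0, 0.004, 0, 0, 0.3, 0, 0, 0, 0.005, 0, 0, 0.3, 0, 0, 0, 0.006, 0, 0, 0.3, 0, 0, 0, 0.007, 0, 0, 0.3, 0, 0, 0, 0.007, 0, 0, 0.3]'

```text
t: 11.2
ee_pos: [536.2, -187.5, 19.4]
ee_rot: [[0.959, -0.283, 0.002], [-0.283, -0.959, -0.001], [0.002, 0.0, -1.0]]
wrist_force: [1.3, -0.1, -5.9]
gripper_width: 0.591
```

No stop yet; creeping on.

Emit:
step_arm --series '[0, 0, 0, 0.0005, 0, 0, 0.3, 0, 0, 0, 0.001, 0, 0, 0.3, 0, 0, 0, 0.0015, 0, 0, 0.3, 0, 0, 0, 0.002, 0, 0, 0.3, 0, 0, 0, 0.0025, 0, 0, 0.3, 0, 0, 0, 0.003, 0, 0, 0.3, 0, 0, 0, 0.0035, 0, 0, 0.3, 0, 0, 0, 0.0035, 0, 0, 0.3]'

```text
t: 12.2
ee_pos: [539.5, -188.4, 19.4]
ee_rot: [[0.959, -0.283, 0.002], [-0.283, -0.959, -0.0], [0.002, 0.0, -1.0]]
wrist_force: [-0.4, -0.6, -5.6]
gripper_width: 0.586
```

Emit:
step_arm --series '[0, 0, 0, 0.0005, 0, 0, 0.3, 0, 0, 0, 0.001, 0, 0, 0.3, 0, 0, 0, 0.0015, 0, 0, 0.3, 0, 0, 0, 0.002, 0, 0, 0.3, 0, 0, 0, 0.0025, 0, 0, 0.3, 0, 0, 0, 0.003, 0, 0, 0.3, 0, 0, 0, 0.0035, 0, 0, 0.3, 0, 0, 0, 0.0035, 0, 0, 0.3]'

```text
t: 13.2
ee_pos: [541.4, -189.0, 20.0]
ee_rot: [[0.959, -0.283, -0.002], [-0.283, -0.959, 0.001], [-0.002, -0.0, -1.0]]
wrist_force: [-12.2, 3.5, 10.9]
gripper_width: 0.587
```

```bash
python3 - <<'E'
from h import *
s=ctrl.read_state();print(s['ee_pos'],s['wrist_force'])
i,p,d=snap("wrist","w3"); j,q,e=snap("scene","s3")
u=proj(j,[535,-188,30])[0].astype(int);print(u)
r=q[u[1]-48:u[1]+40,max(u[0]-55,0):u[0]+55]
cv2.imwrite("pics/f.png",np.hstack([cv2.resize(p[:,90:430],(340,384)),cv2.resize(r,(450,384),interpolation=2)])[...,::-1])
E
```

```text
[ 541.44373625 -189.00085207   19.98103919] [-12.16340243   3.47310164  10.92570176]
[305 242]
```

View pics/f.png

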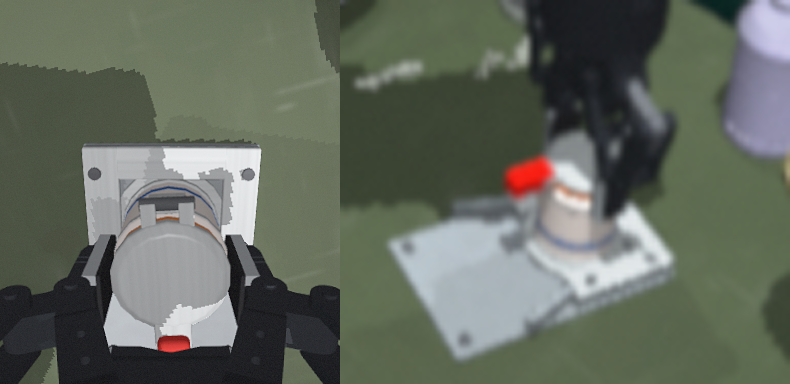

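The stop is met: 12.7 N back along -x, with the jar between the lips, upright and lid shut. I release and rise straight up.

Emit:
step_arm --series '[0, 0, 0, 0, 0, 0, 0.3, 0, 0, 0, 0, 0, 0, 0.7, 0, 0, 0, 0, 0, 0, 1, 0, 0, 0, 0, 0, 0, 1, 0, 0, 0, 0, 0, 0, 1, 0, 0, 0, 0, 0, 0, 1, 0, 0, 0, 0, 0, 0, 1, 0, 0, 0, 0, 0, 0, 1]'

```text
t: 14.3
ee_pos: [541.4, -189.0, 20.0]
ee_rot: [[0.959, -0.283, -0.002], [-0.283, -0.959, 0.001], [-0.002, -0.0, -1.0]]
wrist_force: [-0.9, 0.6, -0.1]
gripper_width: 1.0
```

Emit:
step_arm --series '[0, 0, 0, 0, 0, -0.01, 1, 0, 0, 0, 0, 0, -0.03, 1, 0, 0, 0, 0, 0, -0.06, 1, 0, 0, 0, 0, 0, -0.09, 1, 0, 0, 0, 0, 0, -0.12, 1, 0, 0, 0, -0.02, 0, -0.13, 0.6, 0, 0, 0, -0.041, 0, -0.13, 0.5, 0, 0, 0, -0.041, 0, -0.13, 0.5]'

```text
t: 15.3
ee_pos: [501.8, -177.3, 150.9]
ee_rot: [[0.959, -0.283, -0.001], [-0.283, -0.959, 0.0], [-0.001, -0.0, -1.0]]
wrist_force: [0.3, -0.2, 0.3]
gripper_width: 0.498
```

```bash
cat > tab.py <<'E'
from h import *
import sys
s=ctrl.read_state();print(s['ee_pos'],s['ee_rot'].round(3).tolist(),s['wrist_force'],s['gripper_width'])
i,p,d=snap("wrist",sys.argv[1]); cv2.imwrite(f"pics/{sys.argv[1]}.png",p[...,::-1])
for nm,(i,p,d) in(("wrist",(i,p,d)),("scene",snap("scene","sc")),("side",snap("side","sd"))):
  c=cloud(i,d);H,S,V=cv2.split(cv2.cvtColor(p,cv2.COLOR_RGB2HSV));z=c[...,2]
  near=np.hypot(c[...,0]-501,c[...,1]+177)<60
  r=near&((H<8)|(H>172))&(S>150)&(V>60)&(z>50)&(z<130)
  if r.sum()<5: print(nm,'none');continue
  P=c[r];vu=np.argwhere(r).mean(0)[::-1]
  print(nm,r.sum(),'mean',P.mean(0).round(1),'z',np.percentile(z[r],[5,50,95]).round(1),'rect',cv2.minAreaRect(P[z[r]>np.percentile(z[r],95)-4][:,:2].astype(np.float32)),'ray71.5',cast(i,[vu],71.5)[0].round(1))
E
python3 tab.py w4
```

```text
[ 501.7965025  -177.30675622  150.89439268] [[0.959, -0.283, -0.001], [-0.283, -0.959, 0.0], [-0.001, -0.0, -1.0]] [ 0.33329292 -0.22918901  0.269891  ] 0.4982003928320073
wrist 619 mean [ 500.4 -178.3   77.2] z [75.5 77.3 78.5] rect ((500.0286865234375, -178.10182189941406), (13.634925842285156, 28.789859771728516), 77.16937255859375) ray71.5 [ 498.7 -177.8   71.5]
scene 56 mean [ 496.1 -181.1   76.3] z [71.6 76.9 78.7] rect ((498.8755187988281, -180.29751586914062), (13.985198020935059, 27.517593383789062), 80.46625518798828) ray71.5 [ 499.9 -177.9   71.5]
side 32 mean [ 494.8 -174.3   73.6] z [67.4 74.2 77.5] rect ((496.16351318359375, -175.51324462890625), (15.907062530517578, 26.50439453125), 73.58554077148438) ray71.5 [ 495.  -177.    71.5]
```

View pics/w4.png

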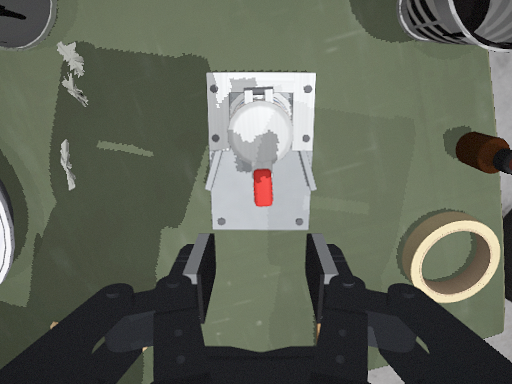

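The tab is at (263,188) in the wrist view, with world centre about (500,-178), top at 78.5 mm and yaw about -13°. The jar is home. I descend over the tab with the jaws half open.

Emit:
step_arm --series '[0, 0, -0.06, -0.0035, 0.0013, 0.01, 0.5, 0, 0, -0.06, -0.0035, 0.0013, 0.03, 0.5, 0, 0, -0.06, -0.0035, 0.0013, 0.05, 0.5, 0, 0, -0.06, -0.0035, 0.0013, 0.07, 0.5, 0, 0, -0.06, -0.0035, 0.0013, 0.085, 0.5, 0, 0, -0.06, -0.0035, 0.0013, 0.096, 0.5, 0, 0, -0.06, -0.0035, 0.0013, 0.096, 0.5, 0, 0, -0.06, -0.0035, 0.0013, 0.096, 0.5]'

```text
t: 16.45
ee_pos: [499.6, -178.1, 54.9]
ee_rot: [[0.974, -0.225, -0.0], [-0.225, -0.974, -0.0], [-0.0, 0.0, -1.0]]
wrist_force: [-0.1, 0.2, 0.1]
gripper_width: 0.5
```

Emit:
step_arm --series '[0, 0, 0, 0, 0, 0, 0.3, 0, 0, 0, 0, 0, 0, 0.2, 0, 0, 0, 0, 0, 0, 0.1, 0, 0, 0, 0, 0, 0, 0, 0, 0, 0, 0, 0, 0, 0, 0, 0, 0, 0, 0, 0, 0, 0, 0, 0, 0, 0, 0, 0, 0, 0, 0, 0, 0, 0, 0]' --squeeze 40

```text
t: 17.45
ee_pos: [499.6, -178.2, 54.9]
ee_rot: [[0.974, -0.225, -0.0], [-0.225, -0.974, -0.0], [-0.0, 0.0, -1.0]]
wrist_force: [0.1, -0.3, -0.6]
gripper_width: -0.0
```

```bash
python3 tab.py w5
```

```text
[ 499.60374599 -178.16022722   54.88249061] [[0.974, -0.225, -0.0], [-0.225, -0.974, -0.0], [-0.0, 0.0, -1.0]] [ 0.09145503 -0.27085791 -0.59848303] -0.00011565406794222138
wrist 418 mean [ 511.3 -180.9   77.2] z [74.3 77.1 83.8] rect ((510.8118591308594, -180.69261169433594), (11.917688369750977, 0.9588297605514526), 76.5826187133789) ray71.5 [ 508.8 -180.3   71.5]
scene 45 mean [ 492.7 -182.2   76.6] z [69.7 76.5 85.5] rect ((494.56475830078125, -188.13137817382812), (5.671170234680176, 10.832656860351562), 67.09930419921875) ray71.5 [ 496.8 -178.7   71.5]
side 24 mean [ 493.4 -171.8   73.2] z [67.3 73.6 77.4] rect ((495.5393981933594, -172.36181640625), (24.53020477294922, 9.682140350341797), 4.158363342285156) ray71.5 [ 493.6 -174.    71.5]
```

```bash
python3 - <<'E'
from h import *
P=[]
for n in("w5","sc","sd"):
  i,p,d=load(n)
  u=proj(i,[505,-178,72])[0].astype(int);print(n,u)
  h=60 if n=="w5" else 30
  if n=="w5": u[1]=min(u[1],320);h=64
  P.append(cv2.resize(p[u[1]-h:u[1]+h,u[0]-h:u[0]+h],(266,266),interpolation=2))
cv2.imwrite("pics/g.png",np.hstack(P)[...,::-1])
E
```

```text
w5 [258 231]
sc [296 234]
sd [259 167]
```

View pics/g.png

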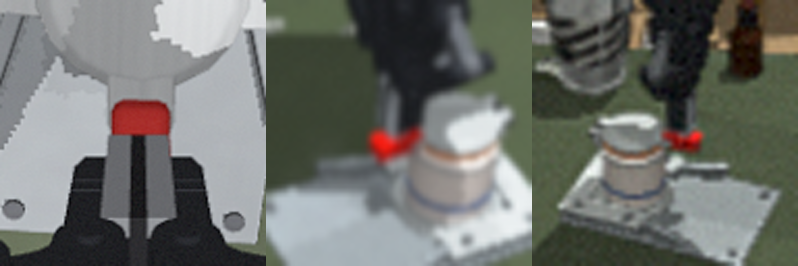

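```bash
python3 - <<'E'
from h import *
for n in("w5","sc","sd"):
  i,p,d=load(n);c=cloud(i,d);x,y,z=np.moveaxis(c,2,0)
  ax=(x-500)*.974+(y+178)*-.225; ay=(x-500)*-.225+(y+178)*-.974
  H,S,V=cv2.split(cv2.cvtColor(p,cv2.COLOR_RGB2HSV));red=((H<8)|(H>172))&(S>150)&(V>60)
  m=(abs(ax)<25)&(abs(ay)<25)&(z>50)&(z<130)&(d>0)
  print(n,'red ax,ay,z',[np.percentile(q[m&red],[3,50,97]).round(0).tolist() for q in(ax,ay,z)])
  for lo in range(52,110,8):
    k=m&~red&(z>=lo)&(z<lo+8)&(ax<12)
    if k.sum()>2:print(lo,k.sum(),[np.percentile(q[k],[5,50,95]).round(0).tolist() for q in(ax,ay)],p[k].mean(0).round(0))
E
```

```text
w5 red ax,ay,z [[8.0, 12.0, 14.0], [-6.0, 0.0, 6.0], [74.0, 77.0, 84.0]]
68 49 [[2.0, 9.0, 12.0], [-7.0, 7.0, 8.0]] [137. 124. 125.]
76 5 [[8.0, 10.0, 11.0], [-4.0, 7.0, 7.0]] [128.  73.  73.]
84 313 [[7.0, 11.0, 12.0], [-11.0, -0.0, 10.0]] [71. 71. 74.]
92 546 [[7.0, 11.0, 12.0], [-12.0, 0.0, 12.0]] [59. 59. 63.]
100 638 [[7.0, 8.0, 12.0], [-13.0, -0.0, 12.0]] [59. 59. 63.]
108 595 [[7.0, 11.0, 12.0], [-12.0, -0.0, 12.0]] [65. 66. 70.]
sc red ax,ay,z [[-15.0, -8.0, 8.0], [-3.0, 6.0, 13.0], [70.0, 76.0, 89.0]]
60 8 [[-15.0, -5.0, 7.0], [4.0, 8.0, 9.0]] [131.  93.  94.]
68 13 [[-10.0, 7.0, 12.0], [8.0, 10.0, 11.0]] [135.  86.  85.]
84 15 [[-11.0, -10.0, 6.0], [-4.0, 7.0, 14.0]] [112.  84.  85.]
92 26 [[-10.0, -6.0, 6.0], [-5.0, 9.0, 15.0]] [74. 72. 74.]
100 27 [[-11.0, -6.0, 5.0], [-10.0, 11.0, 16.0]] [59. 62. 65.]
108 18 [[-11.0, -7.0, -2.0], [-3.0, 9.0, 16.0]] [58. 61. 64.]
sd red ax,ay,z [[-18.0, -9.0, 6.0], [-9.0, -6.0, 3.0], [67.0, 74.0, 77.0]]
60 5 [[-14.0, 4.0, 11.0], [-7.0, -5.0, -3.0]] [84. 69. 57.]
68 5 [[3.0, 7.0, 11.0], [-9.0, -5.0, -4.0]] [112.  78.  75.]
76 5 [[-11.0, -7.0, 4.0], [-8.0, -3.0, 6.0]] [117.  78.  76.]
84 10 [[-13.0, -7.0, 4.0], [-13.0, -9.0, -0.0]] [62. 58. 58.]
92 11 [[-12.0, -8.0, 2.0], [-14.0, -7.0, 3.0]] [49. 52. 53.]
100 15 [[-13.0, -6.0, 3.0], [-16.0, -13.0, 1.0]] [41. 46. 46.]
108 11 [[-12.0, -9.0, 4.0], [-15.0, -11.0, 4.0]] [47. 49. 48.]
```

The views show the finger ends at z of about 80, just above the tab, with the jaws fully shut: they are about 25 mm higher than the reported TCP suggests. I open, rise, shut and measure the tips in clear air.

Emit:
step_arm --series '[0, 0, 0, 0, 0, 0, 0.5, 0, 0, 0, 0, 0, 0, 0.5, 0, 0, 0, 0, 0, 0, 0.5, 0, 0, 0, 0, 0, -0.02, 0.5, 0, 0, 0, 0, 0, -0.05, 0, 0, 0, 0, 0, 0, -0.05, 0, 0, 0, 0, 0, 0, -0.05, 0, 0, 0, 0, 0, 0, -0.05, 0]'

```text
t: 18.6
ee_pos: [499.1, -177.9, 104.0]
ee_rot: [[0.974, -0.225, -0.002], [-0.225, -0.974, 0.001], [-0.002, -0.0, -1.0]]
wrist_force: [-0.5, -0.1, 0.7]
gripper_width: -0.0
```

```bash
python3 - <<'E'
from h import *
s=ctrl.read_state();print(s['ee_pos'],s['gripper_width'])
P=[]
for n in("scene","side"):
  i,p,d=snap(n,n+"6");c=cloud(i,d);x,y,z=np.moveaxis(c,2,0)
  m=(np.hypot(x-s['ee_pos'][0],y-s['ee_pos'][1])<30)&(z>85)&(z<200)
  print(n,np.sort(z[m])[:15].round(0))
  u=proj(i,s['ee_pos'])[0];print(u)
  q=p.copy();cv2.circle(q,tuple(int(v) for v in u.round()),0,(0,255,255),-1);u=u.astype(int)
  P.append(cv2.resize(q[u[1]-50:u[1]+40,u[0]-45:u[0]+45],(390,390),interpolation=0))
cv2.imwrite("pics/k.png",np.hstack(P)[...,::-1])
E
```

```text
[ 499.13415088 -177.92984789  103.9942005 ] -0.00018272305497845352
scene [130. 131. 133. 133. 134. 134. 135. 135. 137. 137. 138. 138. 138. 138.
 139.]
[295.38149681 225.91374508]
side [128. 131. 131. 131. 132. 135. 137. 137. 137. 138. 139. 139. 140. 140.
 141.]
[261.56921895 160.24450638]
```

View pics/k.png

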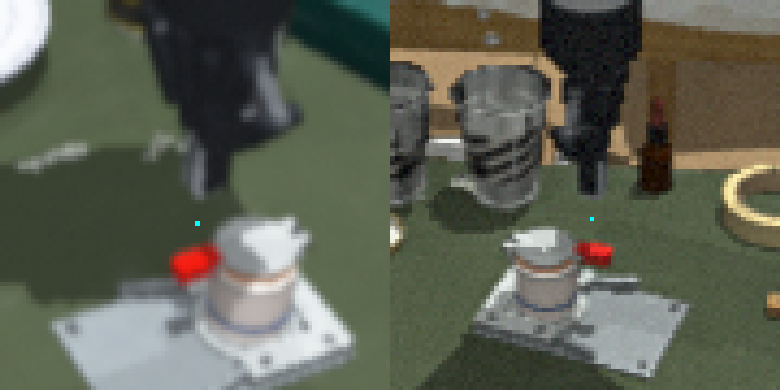

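Both views agree that the shut tips are about 25 mm above the reported TCP (128–131 against 104), directly in line with it. So I allow 25 mm in z: reported z 32 puts the true tips at about 57.

Emit:
step_arm --series '[0, 0, 0, 0, 0, 0, 0.5, 0, 0, 0, 0, 0, 0, 0.5, 0, 0, 0, 0, 0, 0.01, 0.5, 0, 0, 0, 0, 0, 0.03, 0.5, 0, 0, 0, 0, 0, 0.05, 0.5, 0, 0, 0, 0, 0, 0.065, 0.5, 0, 0, 0, 0, 0, 0.072, 0.5, 0, 0, 0, 0, 0, 0.072, 0.5]'

```text
t: 19.7
ee_pos: [499.1, -177.9, 31.9]
ee_rot: [[0.974, -0.225, -0.002], [-0.225, -0.974, 0.001], [-0.002, -0.0, -1.0]]
wrist_force: [0.8, 0.6, 0.3]
gripper_width: 0.497
```

Emit:
step_arm --series '[0, 0, 0, 0, 0, 0, 0.4, 0, 0, 0, 0, 0, 0, 0.3, 0, 0, 0, 0, 0, 0, 0.2, 0, 0, 0, 0, 0, 0, 0.1, 0, 0, 0, 0, 0, 0, 0, 0, 0, 0, 0, 0, 0, 0, 0, 0, 0, 0, 0, 0, 0, 0, 0, 0, 0, 0, 0, 0]' --squeeze 50

```text
t: 20.7
ee_pos: [499.3, -178.1, 32.2]
ee_rot: [[0.974, -0.225, -0.001], [-0.225, -0.974, 0.0], [-0.001, -0.0, -1.0]]
wrist_force: [-2.2, -2.0, 5.3]
gripper_width: 0.153
```

The grip holds at 0.153, about 13 mm. I pull up slowly along the lid's arc.

Emit:
step_arm --series '[0, 0, 0, 0, 0, -0.001, 0, 0, 0, 0, 0.0001, 0, -0.002, 0, 0, 0, 0, 0.0003, 0, -0.003, 0, 0, 0, 0, 0.0004, 0, -0.004, 0, 0, 0, 0, 0.0005, 0, -0.005, 0, 0, 0, 0, 0.0007, 0, -0.006, 0, 0, 0, 0, 0.0009, 0, -0.007, 0, 0, 0, 0, 0.001, 0, -0.008, 0]'

```text
t: 21.7
ee_pos: [500.1, -178.3, 40.1]
ee_rot: [[0.974, -0.225, -0.002], [-0.225, -0.974, 0.0], [-0.002, -0.0, -1.0]]
wrist_force: [0.5, -0.9, -9.0]
gripper_width: 0.148
```

Emit:
step_arm --series '[0, 0, 0, 0.0002, 0, -0.001, 0, 0, 0, 0, 0.0004, 0, -0.002, 0, 0, 0, 0, 0.0006, 0, -0.003, 0, 0, 0, 0, 0.0009, 0, -0.004, 0, 0, 0, 0, 0.0011, 0, -0.005, 0, 0, 0, 0, 0.0014, 0, -0.006, 0, 0, 0, 0, 0.0016, 0, -0.007, 0, 0, 0, 0, 0.0016, 0, -0.007, 0]'

```text
t: 22.7
ee_pos: [501.8, -178.7, 47.3]
ee_rot: [[0.974, -0.225, -0.001], [-0.225, -0.974, 0.0], [-0.001, -0.0, -1.0]]
wrist_force: [1.0, -0.6, -8.4]
gripper_width: 0.149
```

```bash
python3 tab.py w7; python3 - <<'E'
from h import *
P=[]
for n in("w7","sc","sd"):
  i,p,d=load(n);u=proj(i,[515,-182,60])[0].astype(int);h=32
  if n=="w7": u=np.array([258,270]);h=110
  P.append(cv2.resize(p[u[1]-h:u[1]+h,u[0]-h:u[0]+h],(266,266),interpolation=2))
  if n!="w7":
    c=cloud(i,d);z=c[...,2];L=(np.hypot(c[...,0]-540,c[...,1]+188)<30)&(z>60)&(z<100);Q=c[L];a=(Q-[540,-188,0])@[.974,-.225,0]
    top=[(k,np.percentile(Q[(a>k)&(a<k+8),2],90).round(1)) for k in range(-28,24,8) if ((a>k)&(a<k+8)).sum()>4];print(n,top)
cv2.imwrite("pics/l.png",np.hstack(P)[...,::-1])
E
```

```text
[ 501.76418899 -178.74809812   47.26614974] [[0.974, -0.225, -0.001], [-0.225, -0.974, 0.0], [-0.001, -0.0, -1.0]] [ 1.00418913 -0.63320121 -8.44956444] 0.14908335321658248
wrist 2002 mean [ 503.2 -178.5   91.4] z [88.  91.5 94.2] rect ((501.3525695800781, -178.21246337890625), (12.64090633392334, 27.45406723022461), 76.90160369873047) ray71.5 [ 491.4 -175.8   71.5]
scene 33 mean [ 489.9 -177.    90.4] z [84.3 91.3 95.3] rect ((493.5688781738281, -176.4169158935547), (12.094520568847656, 10.898816108703613), 18.393321990966797) ray71.5 [ 505.3 -163.6   71.5]
side 12 mean [ 487.  -172.    88.4] z [82.  88.  93.7] rect ((488.505126953125, -172.28167724609375), (3.4629909992218018, 9.298857688903809), 4.783212184906006) ray71.5 [ 488.8 -194.7   71.5]
sc [(-28, np.float64(81.2)), (-20, np.float64(82.6)), (-12, np.float64(81.9)), (-4, np.float64(80.8)), (4, np.float64(79.5)), (12, np.float64(79.0)), (20, np.float64(77.1))]
sd [(-28, np.float64(81.3)), (-20, np.float64(82.2)), (-12, np.float64(81.2)), (-4, np.float64(80.2)), (4, np.float64(78.8)), (12, np.float64(76.6)), (20, np.float64(72.5))]
```

View pics/l.png

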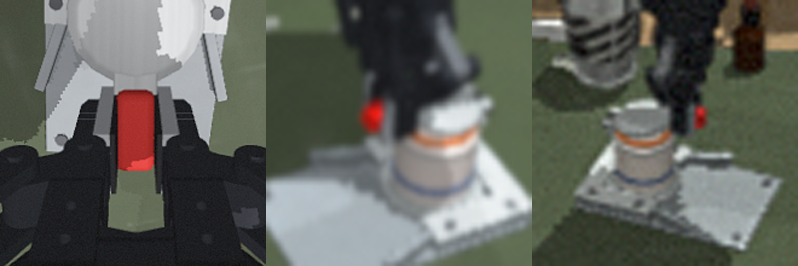

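```bash
python3 - <<'E'
from h import *
for f in("w4","w7"):
  i,p,d=load(f);c=cloud(i,d);H,S,V=cv2.split(cv2.cvtColor(p,cv2.COLOR_RGB2HSV));u=np.array([.974,-.225])
  r=(np.hypot(c[...,0]-501,c[...,1]+178)<25)&((H<8)|(H>172))&(S>150)&(c[...,2]>70)
  r=cv2.erode(r.astype(np.uint8),np.ones((3,3)))>0
  a=(c[r][:,:2]-[540,-187.5])@u; k=np.polyfit(a,c[r][:,2],1); print(f,'tab slope',np.arctan(-k[0]),a.min(),a.max())
  x,y,z=np.moveaxis(c,2,0);A=(x-540)*u[0]+(y+187.5)*u[1];B=(x-540)*.225+(y+187.5)*.974
  L=(abs(A)<20)&(abs(B)<15)&(z>70)&(z<92)&(S<70); k=np.polyfit(A[L],z[L],1);print('lid slope',np.arctan(-k[0]),L.sum(),z[L].mean())
print(ctrl.read_state()['wrist_force'])
E
```

```text
w4 tab slope 0.007694187422389856 -54.566686686213146 -27.174182434093115
lid slope 0.0001966214276339204 2141 72.45765172125417
w7 tab slope 0.17874714055106347 -52.94348800835881 -24.507373742967843
lid slope 0.1657351359727846 6637 79.97467685491551
[ 0.23430222 -1.10589857 -7.20436673]
```

The lid slope measures about 0.17 rad with the tab held. I raise it a little more to centre it in the window.

Emit:
step_arm --series '[0, 0, 0, 0.0002, 0, -0.0007, 0, 0, 0, 0, 0.0004, 0, -0.0014, 0, 0, 0, 0, 0.0006, 0, -0.002, 0, 0, 0, 0, 0.0008, 0, -0.003, 0, 0, 0, 0, 0.0008, 0, -0.003, 0, 0, 0, 0, 0.0008, 0, -0.003, 0, 0, 0, 0, 0.0008, 0, -0.003, 0, 0, 0, 0, 0.0008, 0, -0.003, 0]'

```text
t: 23.85
ee_pos: [502.5, -178.9, 50.2]
ee_rot: [[0.974, -0.225, -0.002], [-0.225, -0.974, 0.0], [-0.002, -0.0, -1.0]]
wrist_force: [-1.6, 0.2, -6.5]
gripper_width: 0.15
```

```bash
python3 tab.py w8|head -2; python3 - <<'E'
from h import *
i,p,d=load("w8");c=cloud(i,d);S=cv2.cvtColor(p,cv2.COLOR_RGB2HSV)[...,1];u=[.974,-.225]
x,y,z=np.moveaxis(c,2,0);A=(x-540)*u[0]+(y+187.5)*u[1];B=(x-540)*.225+(y+187.5)*.974
L=(abs(A)<20)&(abs(B)<15)&(z>70)&(z<94)&(S<70);print('lid slope',np.arctan(-np.polyfit(A[L],z[L],1)[0]))
print(np.hstack([A[L].min(),A[L].max()]))
P=[]
for n in("sc","sd"):
  i,p,d=load(n);u=proj(i,[525,-185,50])[0].astype(int);h=28
  P.append(cv2.resize(p[u[1]-h:u[1]+h,u[0]-h:u[0]+h],(390,390),interpolation=2))
  u=proj(i,[600,150,90])[0].astype(int)
i,p,d=load("sd");P.append(cv2.resize(p[190:290,190:290],(390,390)))
cv2.imwrite("pics/m.png",cv2.resize(np.hstack(P),(795,265))[...,::-1])
E
```

```text
[ 502.45178264 -178.8943117    50.22615979] [[0.974, -0.225, -0.002], [-0.225, -0.974, 0.0], [-0.002, -0.0, -1.0]] [-1.63841494  0.24897147 -6.54023292] 0.15028482159387385
wrist 2022 mean [ 503.6 -178.6   94.3] z [90.4 94.3 97.4] rect ((501.95904541015625, -178.29443359375), (12.591062545776367, 28.486703872680664), 77.07679748535156) ray71.5 [ 490.  -175.5   71.5]
lid slope 0.20641971858620115
[-19.99551901  19.99910251]
```

View pics/m.png

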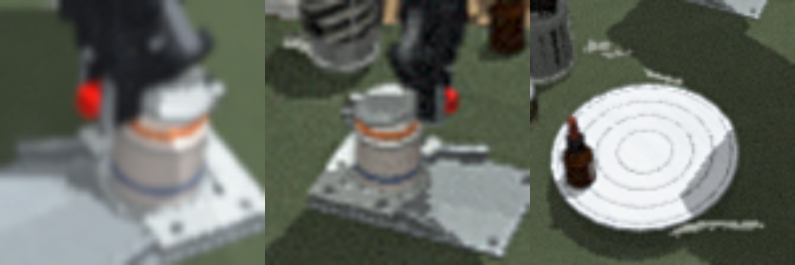

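The jar stands upright in the dock with its lid ajar at about 0.206 rad. The tab is held between the fingers, and the dropper stands on the wheel. I hand in.

```bash
python3 -c "
from rig import ctrl
print(ctrl.hand_in())"
```

```text
the job is handed in; nothing more can be done
None
```

I handed the job in at about 24 s on the robot's clock. The hand-in gave no verdict. The jar is in the dock with its lid held open by the tab.

**What I did:** I lifted the jar off the wheel and stood it on the dock front. I slid it in until the stop pushed back with about 12 N. Then I pinched the red tab, pulled slowly until the seal let go, and kept hold of it.

**Last checks:**
- **Lid:** its slope measured about 0.206 rad and the tab top had risen about 17 mm. Both are relative to the bench, so any slight lift or tilt of the jar within the slot (2.6 mm of play) would reduce the true opening a little.
- **Grip:** the gripper reading of 0.15 fits the 14 mm tab. There was still about 6.5 N of downward pull on the wrist.
- **Scene:** the jar looked upright in the dock and the red dropper bottle was standing. I did not re-measure the other bottles, but the arm never went near them.

**What disagreed:**
- **Finger height:** the first tab pinch closed on air. Two cameras showed the finger tips about 25 mm higher than the reported tool position, so I allowed for that and the second pinch held. The jar grip was therefore also higher on the body than I had planned, but it held.
- **Home position:** the stop came about 5 mm further in than I had estimated, which I put down to error in my dock estimate.
- **Jar seating:** I did not measure the jar's position in the dock again after opening the lid.

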